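Lock a sample vial in a split clamp

ROBOT

A 6-joint arm with a two-finger parallel gripper is mounted at the origin on a cart in front of the work surface, level with it; the furniture and walls round the work are solid. World frame = base frame: x ahead of the robot, y to its left, z up, the work surface at z = 0. Lengths are in m, angles in rad, forces in N, time in s.
With the tool pointing down it reaches from about 0.225 to 0.875 m from the base axis. Payload 3.4 kg.
Tool frame: the origin (TCP) lies at the very end of the fingers, on their centre line; the grasp point (between the pads) lies behind it (manip.grasp_offset is the z of the grasp point in the tool frame, in m); z points along the fingers, y is the line along which they close (so a half turn about z gives the same grasp; the last joint's range is limited). The gripper opens to 85 mm and grips with 20 to 120 N. Pads are 22 mm wide; open, the fingers measure 114 mm over their backs; the gripper's body (76 mm by 85 mm) begins 54 mm behind the grasp point. The pads swing forward as they close: fully open they stand 13 mm farther back than shut.
Start: joints at [1.227, 0.276, 1.505, -0, 1.361, -0.121], TCP at [0.127, 0.561, 0.231] pointing down, gripper open.
Joint ranges: [-2.89, 2.89], [-0.75, 2.08], [0.22, 2.7], [-1.18, 4.32], [0.11, 2.71], [-2.7, 2.7]. Speed limits (rad/s): [2.57, 2.57, 3.14, 3.14, 3.14, 3.14].

INTERFACE

Orientations are given as a unit quaternion [w, x, y, z].
In Python, from rig import manip gives the robot as it stands.
- The arm moves only by the shell command python3 -m pendant 'ROWS' [FORCE]. ROWS is JSON, a list of rows, each an object of numbers: "dx", "dy", "dz": the shift along the tool's x, y, z in m; "rx", "ry", "rz": the turn, a rotation vector about the tool's x, y, z in degrees; "hand": the finger opening in m, from 0 to 0.0854. In form: [{"dx": .., "dy": .., "dz": .., "rx": .., "ry": .., "rz": .., "hand": ..}, ...]. A call has 1 to 12 rows; each row shifts and turns the commanded pose from where the row before left it, along the tool's axes as they then stand; what a row does not reach is not made up. A row lasts 1/12 s, in which the tool goes at most 41.7 mm and 7.16 degrees, less where a joint would pass 70% of its speed; a pose out of reach is approached as far as the arm can. A call is refused whole if a number of a shift passes 0.0417 or a number of a turn 7.16, either way. A call with a gripper value outside its range is refused whole. The fingers move at their own pace and stop on an object; FORCE is the grip in N (left out, the last holds). Time passes only in rows, so rows that do not move let the fingers close. It gives the time, the measured TCP pose, the force, the opening and the grip force at its end, in the units of the state.
- manip.get_state(): the state, without advancing time (a new reading comes with each control period).
- manip.get_image(name): name is "side" or "top"; returns a dict with "frame" (384x512x3 uint8, red, green, blue), "fx", "fy", "cx", "cy" (pixels), "distortion" ([k1, k2, p1, p2, k3] as OpenCV has them; the pictures are not rectified), "position" and "attitude" of the camera in the world. Camera axes: x right, y up, looking along -z (the intrinsics and any distortion apply to the point x, -y, -z); pixel columns grow to the right and rows downward; lengths in m; the calibration is good to about 2 mm. A picture is of the moment at which its call begins. There is no depth.
- manip.sign_off(): hands the job in; it is judged then, once.
The state is a dict: "clock": time; "qpos": joint angles; "qd": joint speeds; "effort": joint torques, N m; "position": TCP position; "ee_rot": TCP orientation; "contact_force": force on the tool from outside, world axes, zero at the start; "moment": the same for the moment, N m; "width": finger opening in m; "gripper_force": force on a finger pad.
Only numpy, scipy, OpenCV 4.12 (cv2) and the standard library are available. Lean on these libraries where they do the work, as an engineer would, in place of code of your own. Each camera call takes 0.05 s, during which the arm holds its last target. There are 200 camera calls.

TASK

The sample vial stands in the open split clamp. Swing the hinged half fully shut round it, then put the yellow-headed lock pin down through the holes of both lugs until its collar is home, and let go of the pin. Finish by squeezing the clamp's two red pads together between the fingers and stay like that, still holding the halves firmly shut; leave the vial standing and the petri dish where it is.

Things in the scene. Friction and masses are not known exactly. Their poses are not given: they have to be found in the camera images.
- clamp: Split vial clamp screwed to the bench, grey base plate 150 x 100 x 8 mm (x -80 to +70). Origin: bench level, under the vial groove's axis; z up. The halves part along y = 0: fixed half on -y, hinged half on +y; shut, each is an aluminium block x -26 to +26, 22 mm deep in y, z 11 to 45 mm, groove 28 mm across. Hinge at the +x end, lugs with the pin hole at the -x end.
- jaw (a joint): Angle of the hinged half, rad, about the vertical hinge axis at clamp x = +40 mm, y = 0. 0: fully shut (a stop), the lug holes line up; grows as the free end swings out to the clamp's +y, at most 1.0. Stiff hinge (about 0.12 N m friction, no spring): stays where it is left.
- pad_fixed: Springy red pad, 28 x 4 x 28 mm, on the outside of the fixed half; gives up to 2 mm when pressed (8 N). Origin: its centre, 8 mm towards -x and 24 mm towards -y from the clamp's origin, 29 mm above the bench; its outer face looks to the clamp's -y.
- pad_moving: Springy red pad, 28 x 4 x 28 mm, on the outside of the hinged half; gives up to 2 mm when pressed (8 N). Origin: its centre, 48 mm from the hinge axis along the half and 24 mm outwards, 29 mm above the bench; it turns with the half, its +y is its outward normal. Shut, the outer faces of the two pads are 52 mm apart.
- pin_hole (a point): Mouth of the pin hole when shut: on the hole axis (clamp x = -48 mm, y = 0), top face of the upper lug, 38 mm above the bench; fixed to the clamp, does not swing. Each lug is 32 x 28 x 12 mm with a 13 mm vertical through hole: the fixed one at z 12 to 24 mm, the hinged half's above it at z 26 to 38 mm.
- pin: Lock pin, upright, about 50 g: steel shaft 10 mm diameter x 28 mm with a 4 mm chamfered foot, collar 22 mm diameter x 4 mm, yellow round head 16 mm diameter x 24 mm with black rings; 56 mm in all. Origin: at the foot, on the axis; z towards the head. Home in the clamp the collar rests on the upper lug, the origin 10 mm above the bench.
- pin_block: Blue parking block 50 x 50 x 34 mm, fixed to the bench, with a hole 12 mm wide and 30 mm deep in which the pin stands at the start, its collar on the block. Origin: centre of its underside.
- sample_vial: The capped sample vial in the clamp, 22 mm diameter, 59 mm tall, loose, standing on the base plate. Origin: centre of its underside; z up.
- petri_dish: Petri dish, 60 mm diameter, 16 mm high, loose on the bench (bystander). Origin: centre of its underside. Note: besides it, a tall fixed titrator fills the right of the bench (about x 0.33 to 0.78 m, y below -0.33 m): draw the arm back towards the base before swinging past it.
Mind the look-alikes: they are no part of the job. What is meant by the pin is not pink or purple, and is the smaller of those in its own colour.

How it is judged:
On the way, in this order (a step that is already met when the one before it is completed fails the run):
1. the hinged half is shut (value of joint jaw below 0.03 rad), for 0.2 s.
2. the pin is home through both lugs and let go (horizontal distance between pin and pin_hole below 0.004 m and z of pin in the frame of clamp below 0.014 m and angle between pin's own z axis and vertical below 0.15 rad and contact force between the fingers and pin below 0.3 N), for 0.2 s.
At the end, for the whole second after the job is handed in: Hinged half shut (under 0.015 rad); pin through both lugs, within 4 mm of the hole axis and of home, upright within 0.15 rad, not touched; fingers press each red pad with over 5 N; vial upright in the clamp (0.15 rad, 8 mm) (all of step 2 and value of joint jaw below 0.015 rad and contact force between the fingers and pad_fixed above 5 N and contact force between the fingers and pad_moving above 5 N and angle between sample_vial's own z axis and vertical below 0.15 rad and horizontal distance between sample_vial and clamp below 0.008 m and z of sample_vial in the frame of clamp below 0.012 m); the arm keeps its last pose, push and grip.
It fails at once if the sample vial is tipped or pulled out (angle between sample_vial's own z axis and vertical above 0.4 rad or distance of sample_vial from where it was at the start of the episode above 0.03 m).
It fails at once if the petri dish is shifted by more than 3 cm (distance of petri_dish from where it was at the start of the episode above 0.03 m).
It also fails if it takes over 64 s, if anything falls off the work surface, if the arm or the gripper's body presses on something with over 40 N, if the wrist force passes 120 N, or if a joint passes its speed limit or range.

## Working session

There is one attempt and no reset: what is moved stays moved. The work goes in short steps, Python scripts to look and compute and a shell command to move; the robot and the scene stay as the last step left them, time stands still between calls to the robot, and variables do not carry over. Pictures are saved under pics/ and viewed, at most 10 in all, crops included, and the job is handed in when it is done.

```bash
mkdir -p pics; cat > h.py <<'E'
import numpy as np, cv2, json
from scipy.spatial.transform import Rotation as R
from rig import manip
def snap(n,f):
    d=manip.get_image(n); cv2.imwrite(f'pics/{f}.png',d['frame'][:,:,::-1])
    c={k:(np.array(v).tolist()) for k,v in d.items() if k!='frame'}; json.dump(c,open(f'pics/{f}.json','w')); return d
def cam(f): return json.load(open(f'pics/{f}.json'))
def rot(c):
    a=np.array(c['attitude'],float)
    return a if a.shape==(3,3) else R.from_quat(np.r_[a[1:],a[0]]).as_matrix()
def pix2w(f,u,v,z):
    c=cam(f);K=np.array([[c['fx'],0,c['cx']],[0,c['fy'],c['cy']],[0,0,1]])
    p=cv2.undistortPoints(np.array([[[u,v]]],float),K,np.array(c['distortion'],float))[0,0]
    d=rot(c)@np.array([p[0],-p[1],-1]); o=np.array(c['position']); return o+d*(z-o[2])/d[2]
def w2pix(f,P):
    c=cam(f);K=np.array([[c['fx'],0,c['cx']],[0,c['fy'],c['cy']],[0,0,1]])
    q=(np.atleast_2d(P)-np.array(c['position']))@rot(c); q=q*[1,-1,-1]
    return cv2.projectPoints(q.reshape(-1,1,3),np.zeros(3),np.zeros(3),K,np.array(c['distortion'],float))[0][:,0]
def crop(f,u0,v0,u1,v1,s,o):
    im=cv2.imread(f'pics/{f}.png')[v0:v1,u0:u1]; cv2.imwrite(f'pics/{o}.png',cv2.resize(im,None,fx=s,fy=s,interpolation=cv2.INTER_CUBIC))
E
python3 - <<'E'
from h import *
for n in('top','side'):
    snap(n,n+'0'); print(cam(n+'0'))
a=[cv2.imread(f'pics/{n}0.png') for n in('top','side')]
s=manip.get_state(); print(s, manip.grasp_offset)
E
```

```text
{'fx': 352.1106326317214, 'fy': 352.1106326317214, 'cx': 252.53563086572896, 'cy': 187.05768977987321, 'distortion': [-0.012645802329530909, 0.0, 0.0, 0.0, 0.0], 'position': [0.44753839757315433, 0.03450329185221268, 0.9120766995414189], 'attitude': [0.7079538637956407, 0.07653808946115462, -0.04562051975764859, -0.7006154549933236]}
{'fx': 470.62692042054306, 'fy': 470.62692042054306, 'cx': 257.02837030445886, 'cy': 192.5020448837006, 'distortion': [0.031988092215451326, 0.0, 0.0, 0.0, 0.0], 'position': [0.5828262509423832, -0.8476957717608717, 0.621741286711696], 'attitude': [0.879053735009943, 0.4765475513245541, -0.008398494747065659, -0.009819754458442966]}
{'clock': 0.1, 'qpos': array([ 1.22703521e+00,  2.76530717e-01,  1.50601000e+00, -2.86385583e-06,
        1.36069792e+00, -1.20979679e-01]), 'qd': array([ 3.18618679e-05, -1.22449134e-03, -3.84468499e-03,  1.46010396e-03,
        3.37049963e-04, -5.68514973e-04]), 'effort': array([ 1.25558847e-03, -4.17701054e+01, -2.46404904e+01, -2.55296291e-04,
        5.75680679e-03,  1.02271855e-05]), 'position': array([0.12687712, 0.56034385, 0.23052542]), 'ee_rot': array([-1.88160301e-04,  1.11160173e-01,  9.93802163e-01, -8.01196229e-04]), 'contact_force': array([ 0.66596506, -0.6930106 ,  0.02890386]), 'moment': array([ 0.05828939,  0.06313164, -0.01829477]), 'gripper_force': 0.0, 'width': 0.08535312810720523} -0.0187
```

View pics/top0.png

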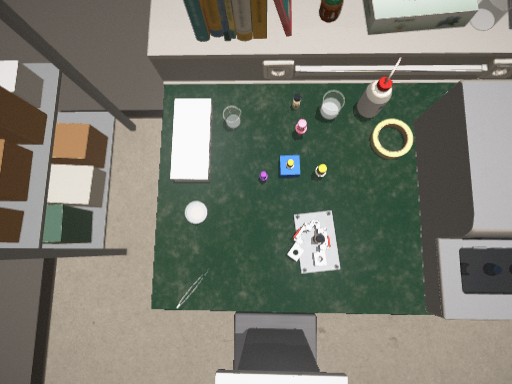

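View pics/side0.png

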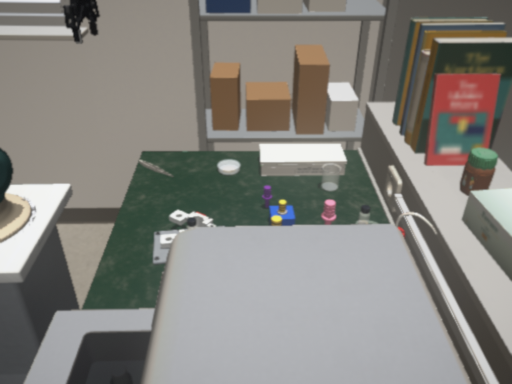

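The top view shows the open clamp at about (317,242) and the blue block with a yellow pin at (290,165). Look-alikes are another yellow-headed object at (321,171), purple at (264,176) and pink at (301,127). The dish is at (196,212). I'll enlarge to confirm which pin is meant.

```bash
python3 - <<'E'
from h import *
crop('top0',245,145,350,280,4.4,'c0')
crop('side0',150,170,350,265,4,'c1')
E
```

```text
(no output)
```

View pics/c0.png

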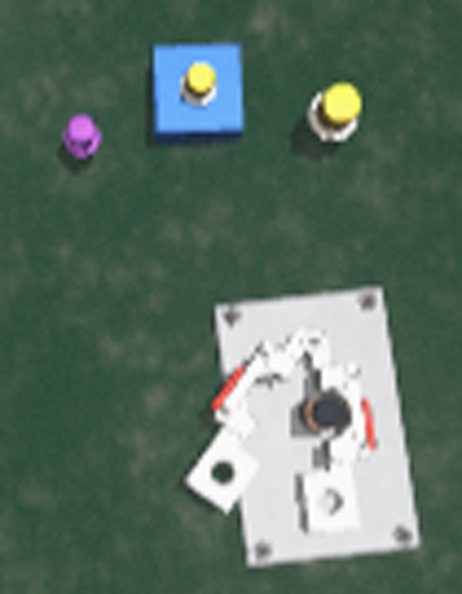

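View pics/c1.png

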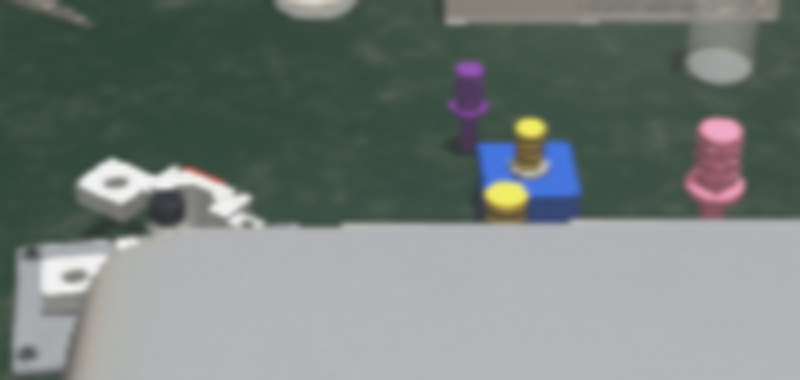

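```bash
python3 - <<'E'
from h import *
from scipy.optimize import least_squares as LS
g=lambda u,v:(245+(u+.5)/4.4-.5,145+(v+.5)/4.4-.5)
P=lambda u,v,z:pix2w('top0',*g(u,v),z)
loc=np.array([[70,50],[70,-50],[-80,-50],[-80,50]])*1e-3
w=np.array([P(*c,.008)[:2] for c in[(216,305),(381,288),(420,547),(250,567)]])
fr=lambda p,l:p[:2]+np.c_[l[:,0]*np.cos(p[2])-l[:,1]*np.sin(p[2]),l[:,0]*np.sin(p[2])+l[:,1]*np.cos(p[2])]
r=LS(lambda p:(fr(p,loc)-w).ravel(),[.3,0,0]); p=r.x
print('clamp',p.round(4),np.degrees(p[2]),'res mm',(r.fun*1e3).round(1))
inv=lambda q:np.array([[np.cos(p[2]),np.sin(p[2])],[-np.sin(p[2]),np.cos(p[2])]])@(q[:2]-p[:2])
h=inv(P(223,472,.038)); print('lug hole in clamp',h,'jaw',np.arctan2(h[1],.04-h[0]),np.hypot(h[1],.04-h[0]))
print('fixed hole',inv(P(333,503,.024)),'vial top',inv(P(328,413,.067)))
print('pin head',P(201,77,.062),'block',[P(*c,.034) for c in[(153,45),(242,43),(242,132),(155,134)]])
print('bigyellow',P(342,102,.075),'dish',pix2w('top0',196,212,.016), 'pinhole world',fr(p,np.array([[-.048,0]])))
# side check
print('side pin',pix2w('side0',150+530/4,170+127/4,.062))
E
```

```text
clamp [ 0.4728 -0.0876  0.1233] 7.063499745632609 res mm [-0.1  1.8  1.4 -1.8 -0.8 -1.8 -0.5  1.8]
lug hole in clamp [-0.0250094   0.05874239] jaw 0.7347996805297208 0.08761786558822776
fixed hole [-0.048838   -0.00093913] vial top [0.00025588 0.00110208]
pin head [ 0.6592122  -0.01968102  0.062     ] block [array([0.68527569, 0.00635471, 0.034     ]), array([ 0.68662314, -0.04534609,  0.034     ]), array([ 0.63368895, -0.0448678 ,  0.034     ]), array([0.6322494, 0.0051553, 0.034    ])]
bigyellow [ 0.6421361  -0.09606145  0.075     ] dish [0.5378924  0.21964826 0.016     ] pinhole world [[ 0.42517273 -0.0935243 ]]
side pin [ 0.6605769 -0.0252049  0.062    ]
```

The pin in the blue block is the smaller yellow one; the bigger, free-standing one at (321,171) is the look-alike. First I'll shut the jaw, moving to a staging point on its outer side with fingers closed.

```bash
python3 -m pendant '[{"rz":-6.6,"hand":0},{"rz":-6.6,"hand":0},{"rz":-6.6,"hand":0},{"dx":-0.016,"dy":-0.0363},{"dx":-0.016,"dy":-0.0363},{"dx":-0.016,"dy":-0.0363},{"dx":-0.016,"dy":-0.0363},{"dx":-0.016,"dy":-0.0363},{"dx":-0.016,"dy":-0.0363},{"dx":-0.016,"dy":-0.0363},{"dx":-0.016,"dy":-0.0363}]'; python3 -m pendant '[{"dx":-0.016,"dy":-0.0363},{"dx":-0.016,"dy":-0.0363},{"dx":-0.016,"dy":-0.0363},{"dx":-0.016,"dy":-0.0363},{"dx":-0.016,"dy":-0.0363},{"dx":-0.016,"dy":-0.0363},{"dx":-0.016,"dy":-0.0363},{"dx":-0.016,"dy":-0.0363},{},{}]'
cat >> h.py <<'E'
C=np.array([.4728,-.0876,.1233])
def st(c=C):
    s=manip.get_state(); q=s['ee_rot']; M=R.from_quat(np.r_[q[1:],q[0]]).as_matrix()
    Rc=R.from_euler('z',c[2]).as_matrix()
    print('t',round(s['clock'],2),'pos',s['position'].round(4),'clamp mm',((Rc.T@(s['position']-[c[0],c[1],0]))*1e3).round(1),'F clamp',(Rc.T@s['contact_force']).round(1),'w',round(s['width'],4),'gf',round(s['gripper_force'],1),'yaw y-axis deg rel clamp',np.degrees(np.arctan2(*(Rc.T@M[:,1])[[1,0]])).round(2),'z',M[:,2].round(3))
    return s,M
E
python3 -c "
from h import *
st()"
```

```text
t 0.1 pos [0.1269 0.5603 0.2305] clamp mm [-263.6  685.6  230.5] F clamp [ 0.6 -0.8  0. ] w 0.0854 gf 0.0 yaw y-axis deg rel clamp 70.17 z [-0.001 -0.002 -1.   ]invalid input
invalid input
```

```bash
python3 -m pendant '[{"dx":0,"dy":0,"dz":0,"rx":0,"ry":0,"rz":-6.6,"hand":0}]'; echo; python3 -m pendant '[{"dx":0,"dy":0,"dz":0,"rx":0,"ry":0,"rz":-6.6}]'; echo;  python3 -m pendant '[{"rz":-6.6,"hand":0.0}]'
```

```text
clock: 0.18
position: [0.1269, 0.5605, 0.2307]
ee_rot: [-0.0, 0.053, 0.999, -0.001]
contact_force: [0.2, 0.3, 0.2]
width: 0.0756
gripper_force: 0.0

invalid input
invalid input
```

```bash
python3 -m pendant '[{"dx":0,"dy":0,"dz":0,"rx":0,"ry":0,"rz":-6.6,"hand":0},{"dx":0,"dy":0,"dz":0,"rx":0,"ry":0,"rz":-6.6,"hand":0},{"dx":-0.016,"dy":-0.0363,"dz":0,"rx":0,"ry":0,"rz":0,"hand":0},{"dx":-0.016,"dy":-0.0363,"dz":0,"rx":0,"ry":0,"rz":0,"hand":0},{"dx":-0.016,"dy":-0.0363,"dz":0,"rx":0,"ry":0,"rz":0,"hand":0},{"dx":-0.016,"dy":-0.0363,"dz":0,"rx":0,"ry":0,"rz":0,"hand":0},{"dx":-0.016,"dy":-0.0363,"dz":0,"rx":0,"ry":0,"rz":0,"hand":0},{"dx":-0.016,"dy":-0.0363,"dz":0,"rx":0,"ry":0,"rz":0,"hand":0},{"dx":-0.016,"dy":-0.0363,"dz":0,"rx":0,"ry":0,"rz":0,"hand":0},{"dx":-0.016,"dy":-0.0363,"dz":0,"rx":0,"ry":0,"rz":0,"hand":0}]'; echo; python3 -m pendant '[{"dx":-0.016,"dy":-0.0363,"dz":0,"rx":0,"ry":0,"rz":0,"hand":0},{"dx":-0.016,"dy":-0.0363,"dz":0,"rx":0,"ry":0,"rz":0,"hand":0},{"dx":-0.016,"dy":-0.0363,"dz":0,"rx":0,"ry":0,"rz":0,"hand":0},{"dx":-0.016,"dy":-0.0363,"dz":0,"rx":0,"ry":0,"rz":0,"hand":0},{"dx":-0.016,"dy":-0.0363,"dz":0,"rx":0,"ry":0,"rz":0,"hand":0},{"dx":-0.016,"dy":-0.0363,"dz":0,"rx":0,"ry":0,"rz":0,"hand":0},{"dx":-0.016,"dy":-0.0363,"dz":0,"rx":0,"ry":0,"rz":0,"hand":0},{"dx":-0.016,"dy":-0.0363,"dz":0,"rx":0,"ry":0,"rz":0,"hand":0},{"dx":0,"dy":0,"dz":0,"rx":0,"ry":0,"rz":0,"hand":0},{"dx":0,"dy":0,"dz":0,"rx":0,"ry":0,"rz":0,"hand":0}]'
python3 -c "
from h import *
st()"
```

```text
clock: 1.02
position: [0.2899, 0.2864, 0.2311]
ee_rot: [-0.0, -0.062, 0.998, -0.0]
contact_force: [1.4, 0.6, 0.5]
width: 0.0
gripper_force: 0.0

clock: 1.85
position: [0.4528, 0.0141, 0.2307]
ee_rot: [-0.001, -0.059, 0.998, 0.0]
contact_force: [0.3, -0.2, -0.6]
width: -0.0
gripper_force: 0.0
t 1.85 pos [0.4528 0.0141 0.2307] clamp mm [ -7.4 103.4 230.7] F clamp [ 0.3 -0.3 -0.6] w -0.0 gf 0.0 yaw y-axis deg rel clamp 89.73 z [-0.001  0.    -1.   ]
```

```bash
python3 -m pendant '[{"dx":0,"dy":0,"dz":0.036,"rx":0,"ry":0,"rz":0,"hand":0},{"dx":0,"dy":0,"dz":0.036,"rx":0,"ry":0,"rz":0,"hand":0},{"dx":0,"dy":0,"dz":0.036,"rx":0,"ry":0,"rz":0,"hand":0},{"dx":0,"dy":0,"dz":0.036,"rx":0,"ry":0,"rz":0,"hand":0},{"dx":0,"dy":0,"dz":0.036,"rx":0,"ry":0,"rz":0,"hand":0},{"dx":0,"dy":0,"dz":0.03,"rx":0,"ry":0,"rz":0,"hand":0},{"dx":0,"dy":0,"dz":0,"rx":0,"ry":0,"rz":0,"hand":0}]'; echo; python3 -m pendant '[{"dx":0,"dy":-0.005,"dz":0,"rx":0,"ry":0,"rz":0,"hand":0},{"dx":0,"dy":-0.005,"dz":0,"rx":0,"ry":0,"rz":0,"hand":0},{"dx":0,"dy":-0.005,"dz":0,"rx":0,"ry":0,"rz":0,"hand":0},{"dx":0,"dy":-0.005,"dz":0,"rx":0,"ry":0,"rz":0,"hand":0},{"dx":0,"dy":-0.005,"dz":0,"rx":0,"ry":0,"rz":0,"hand":0},{"dx":0,"dy":-0.005,"dz":0,"rx":0,"ry":0,"rz":0,"hand":0},{"dx":0,"dy":-0.005,"dz":0,"rx":0,"ry":0,"rz":0,"hand":0},{"dx":0,"dy":-0.005,"dz":0,"rx":0,"ry":0,"rz":0,"hand":0},{"dx":0,"dy":-0.005,"dz":0,"rx":0,"ry":0,"rz":0,"hand":0},{"dx":0,"dy":-0.005,"dz":0,"rx":0,"ry":0,"rz":0,"hand":0},{"dx":0,"dy":0,"dz":0,"rx":0,"ry":0,"rz":0,"hand":0}]'
python3 -c "
from h import *
st()"
```

```text
clock: 2.43
position: [0.4464, 0.0177, 0.0169]
ee_rot: [-0.006, -0.062, 0.998, 0.001]
contact_force: [-1.0, 0.0, 0.3]
width: -0.0002
gripper_force: 0.0

clock: 3.35
position: [0.4495, -0.0312, 0.0202]
ee_rot: [-0.009, -0.06, 0.998, 0.004]
contact_force: [-11.5, 8.2, 10.0]
width: 0.0001
gripper_force: 7.6
t 3.35 pos [ 0.4495 -0.0312  0.0202] clamp mm [-16.2  58.9  20.2] F clamp [-10.4   9.5  10. ] w 0.0001 gf 7.6 yaw y-axis deg rel clamp 89.85 z [-0.018  0.006 -1.   ]
```

```bash
python3 -m pendant '[{"dx":0,"dy":0.01,"dz":0,"rx":0,"ry":0,"rz":0,"hand":0},{"dx":0,"dy":0.012,"dz":0,"rx":0,"ry":0,"rz":0,"hand":0},{"dx":0,"dy":0.012,"dz":0,"rx":0,"ry":0,"rz":0,"hand":0},{"dx":0,"dy":0.0,"dz":0,"rx":0,"ry":0,"rz":0,"hand":0}]'
python3 -c "
from h import *
st();snap('top','top1');crop('top1',245,145,350,280,4.4,'c2')"
```

```text
clock: 3.68
position: [0.4539, 0.0006, 0.0213]
ee_rot: [-0.0, -0.062, 0.998, 0.0]
contact_force: [-1.0, -0.3, 0.6]
width: -0.0
gripper_force: 0.0
t 3.68 pos [0.4539 0.0006 0.0213] clamp mm [-7.9 89.8 21.3] F clamp [-1.  -0.2  0.6] w -0.0 gf 0.0 yaw y-axis deg rel clamp 90.06 z [-0.  0. -1.]
```

View pics/c2.png

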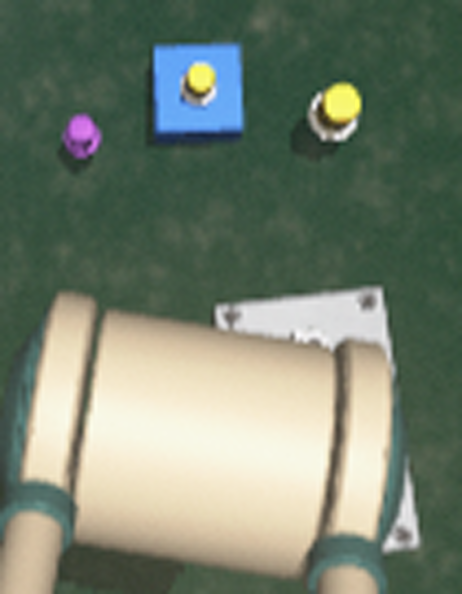

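The arm hides the clamp in this view (drum at (215,430) in the crop). The sideways force says the finger jammed in the corner between the block end and the lug, so I'll push again nearer the hinge, on the pad.

```bash
python3 -m pendant '[{"dx":-0.013,"dy":0,"dz":0,"rx":0,"ry":0,"rz":0,"hand":0},{"dx":0,"dy":-0.006,"dz":0,"rx":0,"ry":0,"rz":0,"hand":0},{"dx":0,"dy":-0.006,"dz":0,"rx":0,"ry":0,"rz":0,"hand":0},{"dx":0,"dy":-0.006,"dz":0,"rx":0,"ry":0,"rz":0,"hand":0},{"dx":0,"dy":-0.006,"dz":0,"rx":0,"ry":0,"rz":0,"hand":0},{"dx":0,"dy":-0.006,"dz":0,"rx":0,"ry":0,"rz":0,"hand":0},{"dx":0,"dy":0,"dz":0,"rx":0,"ry":0,"rz":0,"hand":0}]'
python3 -c "
from h import *
st()"
python3 -m pendant '[{"dx":0,"dy":-0.005,"dz":0,"rx":0,"ry":0,"rz":0,"hand":0},{"dx":0,"dy":-0.005,"dz":0,"rx":0,"ry":0,"rz":0,"hand":0},{"dx":0,"dy":-0.005,"dz":0,"rx":0,"ry":0,"rz":0,"hand":0},{"dx":0,"dy":0,"dz":0,"rx":0,"ry":0,"rz":0,"hand":0}]' >/dev/null
python3 -c "
from h import *
st()"
```

```text
clock: 4.32
position: [0.4666, -0.0278, 0.0206]
ee_rot: [-0.004, -0.06, 0.998, 0.002]
contact_force: [-3.8, 5.5, 2.3]
width: 0.0007
gripper_force: 2.8
t 4.32 pos [ 0.4666 -0.0278  0.0206] clamp mm [ 1.2 60.1 20.6] F clamp [-3.1  6.   2.3] w 0.0007 gf 2.8 yaw y-axis deg rel clamp 89.79 z [-0.008  0.004 -1.   ]
t 4.65 pos [ 0.4696 -0.0429  0.0205] clamp mm [ 2.3 44.8 20.5] F clamp [-1.5  4.5 -0.7] w 0.0001 gf 1.7 yaw y-axis deg rel clamp 89.86 z [-0.006  0.003 -1.   ]
```

Closing well (expected shut at y≈40). I'll push on in small steps.

```bash
python3 -m pendant '[{"dx":0,"dy":-0.003,"dz":0,"rx":0,"ry":0,"rz":0,"hand":0},{"dx":0,"dy":-0.003,"dz":0,"rx":0,"ry":0,"rz":0,"hand":0},{"dx":0,"dy":0,"dz":0,"rx":0,"ry":0,"rz":0,"hand":0}]'>/dev/null
python3 -c "
from h import *
st()"
python3 -m pendant '[{"dx":0,"dy":-0.003,"dz":0,"rx":0,"ry":0,"rz":0,"hand":0},{"dx":0,"dy":-0.003,"dz":0,"rx":0,"ry":0,"rz":0,"hand":0},{"dx":0,"dy":0,"dz":0,"rx":0,"ry":0,"rz":0,"hand":0}]' >/dev/null
python3 -c "
from h import *
st()"
python3 -m pendant '[{"dx":0,"dy":-0.003,"dz":0,"rx":0,"ry":0,"rz":0,"hand":0},{"dx":0,"dy":-0.003,"dz":0,"rx":0,"ry":0,"rz":0,"hand":0},{"dx":0,"dy":0,"dz":0,"rx":0,"ry":0,"rz":0,"hand":0},{"dx":0,"dy":0,"dz":0,"rx":0,"ry":0,"rz":0,"hand":0}]' >/dev/null
python3 -c "
from h import *
st()"
```

```text
t 4.9 pos [ 0.4703 -0.0485  0.0205] clamp mm [ 2.3 39.1 20.5] F clamp [-2.6  5.  -0.8] w 0.0 gf 2.1 yaw y-axis deg rel clamp 89.89 z [-0.006  0.003 -1.   ]
t 5.15 pos [ 0.4698 -0.0517  0.0205] clamp mm [ 1.4 36.  20.5] F clamp [-2.2 14.4  2.7] w 0.0001 gf 8.3 yaw y-axis deg rel clamp 89.73 z [-0.008  0.008 -1.   ]
t 5.48 pos [ 0.4697 -0.0522  0.0206] clamp mm [ 1.3 35.6 20.6] F clamp [ 1.9 33.4  8.2] w -0.0001 gf 18.9 yaw y-axis deg rel clamp 89.48 z [-0.009  0.017 -1.   ]
```

```bash
python3 -m pendant '[{"dx":0,"dy":0,"dz":0,"rx":0,"ry":0,"rz":0,"hand":0},{"dx":0,"dy":0.015,"dz":0,"rx":0,"ry":0,"rz":0,"hand":0},{"dx":0,"dy":0.015,"dz":0,"rx":0,"ry":0,"rz":0,"hand":0},{"dx":0,"dy":0.015,"dz":0,"rx":0,"ry":0,"rz":0,"hand":0},{"dx":0,"dy":0,"dz":-0.036,"rx":0,"ry":0,"rz":0,"hand":0.04},{"dx":0,"dy":0,"dz":-0.036,"rx":0,"ry":0,"rz":0,"hand":0.04},{"dx":0,"dy":0,"dz":-0.036,"rx":0,"ry":0,"rz":0,"hand":0.04},{"dx":0,"dy":0,"dz":0,"rx":0,"ry":0,"rz":0,"hand":0.04},{"dx":0,"dy":0,"dz":0,"rx":0,"ry":0,"rz":0,"hand":0.04}]'>/dev/null
python3 -c "
from h import *
s,M=st(); print('to pin, tool axes',M.T@(np.array([.6594,-.0203,.13])-s['position']))"
```

```text
t 6.23 pos [ 0.4714 -0.0174  0.1316] clamp mm [  7.3  69.9 131.6] F clamp [-0.9 -0.1  0. ] w 0.0401 gf 0.0 yaw y-axis deg rel clamp 89.97 z [ 0.007 -0.002 -1.   ]
to pin, tool axes [-0.18618761 -0.02592718  0.00289191]
```

```bash
python3 -m pendant '[{"dx":-0.031,"dy":-0.0043,"dz":0,"rx":0,"ry":0,"rz":0,"hand":0.04},{"dx":-0.031,"dy":-0.0043,"dz":0,"rx":0,"ry":0,"rz":0,"hand":0.04},{"dx":-0.031,"dy":-0.0043,"dz":0,"rx":0,"ry":0,"rz":0,"hand":0.04},{"dx":-0.031,"dy":-0.0043,"dz":0,"rx":0,"ry":0,"rz":0,"hand":0.04},{"dx":-0.031,"dy":-0.0043,"dz":0,"rx":0,"ry":0,"rz":0,"hand":0.04},{"dx":-0.031,"dy":-0.0043,"dz":0,"rx":0,"ry":0,"rz":0,"hand":0.04},{"dx":0,"dy":0,"dz":0,"rx":0,"ry":0,"rz":0,"hand":0.04},{"dx":0,"dy":0,"dz":0,"rx":0,"ry":0,"rz":0,"hand":0.04},{"dx":0,"dy":0,"dz":0,"rx":0,"ry":0,"rz":0,"hand":0.04}]'>/dev/null
python3 -c "
from h import *
s,M=st(); print('to pin, tool axes',M.T@(np.array([.6594,-.0203,.0405])-s['position']))
snap('side','s2');snap('top','t2');crop('s2',150,120,350,265,4,'c3');crop('t2',245,145,350,280,4.4,'c4')
a=cv2.imread('pics/c3.png');b=cv2.imread('pics/c4.png');b=cv2.resize(b,None,fx=.95,fy=.95)[:560]
a=cv2.resize(a,(440,319)); o=np.zeros((570,790,3),np.uint8);o[:319,:440]=a
b=cv2.resize(b,(345,int(b.shape[0]*345/b.shape[1])));o[:b.shape[0],443:443+345]=b[:570];cv2.imwrite('pics/m1.png',o)"
```

```text
t 6.98 pos [ 0.6554 -0.0195  0.1271] clamp mm [189.6  45.1 127.1] F clamp [-0.3  0.8 -0.3] w 0.0398 gf 0.0 yaw y-axis deg rel clamp 89.96 z [-0.005  0.    -1.   ]
to pin, tool axes [-0.00424922 -0.00134101  0.08658539]
```

View pics/m1.png

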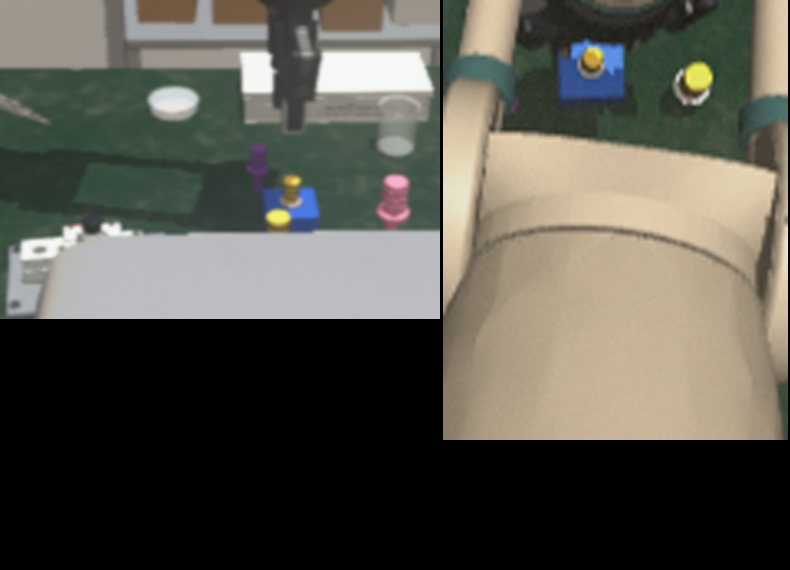

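The side view shows the jaw shut (lugs stacked at (45,255)), and the fingers at (293,130) are above the pin head at (291,180). Descending.

```bash
python3 -m pendant '[{"dx":0,"dy":0,"dz":0,"rx":0,"ry":0,"rz":0,"hand":0.04},{"dx":0,"dy":0,"dz":0.02,"rx":0,"ry":0,"rz":0,"hand":0.04},{"dx":0,"dy":0,"dz":0.02,"rx":0,"ry":0,"rz":0,"hand":0.04},{"dx":0,"dy":0,"dz":0.015,"rx":0,"ry":0,"rz":0,"hand":0.04},{"dx":0,"dy":0,"dz":0,"rx":0,"ry":0,"rz":0,"hand":0.04},{"dx":0,"dy":0,"dz":0,"rx":0,"ry":0,"rz":0,"hand":0.04},{"dx":0,"dy":0,"dz":0,"rx":0,"ry":0,"rz":0,"hand":0.04}]'>/dev/null
python3 -c "
from h import *
s,M=st(); print('to pin, tool axes',M.T@(np.array([.6594,-.0203,.0405])-s['position']))"
```

```text
t 7.67 pos [ 0.6575 -0.0193  0.0755] clamp mm [191.7  45.   75.5] F clamp [0.4 0.3 0.3] w 0.0401 gf 0.0 yaw y-axis deg rel clamp 89.97 z [ 0.002 -0.    -1.   ]
to pin, tool axes [-0.00168365 -0.00119413  0.03501243]
```

```bash
python3 -m pendant '[{"dx":-0.0015,"dy":-0.001,"dz":0.012,"rx":0,"ry":0,"rz":0,"hand":0.04},{"dx":0,"dy":0,"dz":0.012,"rx":0,"ry":0,"rz":0,"hand":0.04},{"dx":0,"dy":0,"dz":0.01,"rx":0,"ry":0,"rz":0,"hand":0.04},{"dx":0,"dy":0,"dz":0,"rx":0,"ry":0,"rz":0,"hand":0.04},{"dx":0,"dy":0,"dz":0,"rx":0,"ry":0,"rz":0,"hand":0.04},{"dx":0,"dy":0,"dz":0,"rx":0,"ry":0,"rz":0,"hand":0.04}]' 30 >/dev/null
python3 -c "
from h import *
s,M=st(); print('to pin, tool axes',M.T@(np.array([.6594,-.0203,.0405])-s['position']))"
python3 -m pendant '[{"dx":0,"dy":0,"dz":0,"rx":0,"ry":0,"rz":0,"hand":0.0},{"dx":0,"dy":0,"dz":0,"rx":0,"ry":0,"rz":0,"hand":0.0},{"dx":0,"dy":0,"dz":0,"rx":0,"ry":0,"rz":0,"hand":0.0},{"dx":0,"dy":0,"dz":0,"rx":0,"ry":0,"rz":0,"hand":0.0},{"dx":0,"dy":0,"dz":0,"rx":0,"ry":0,"rz":0,"hand":0.0},{"dx":0,"dy":0,"dz":0,"rx":0,"ry":0,"rz":0,"hand":0.0}]' 30 >/dev/null
python3 -c "
from h import *
s,M=st()"
```

```text
t 8.17 pos [ 0.6587 -0.02    0.04  ] clamp mm [192.8  44.2  40. ] F clamp [ 1.5  0.5 -0. ] w 0.0402 gf 0.0 yaw y-axis deg rel clamp 89.97 z [-0.  0. -1.]
to pin, tool axes [-0.00062862 -0.000366   -0.00047812]
t 8.67 pos [ 0.6592 -0.0204  0.0409] clamp mm [193.3  43.8  40.9] F clamp [-1.2 -1.   3.3] w 0.0147 gf 29.5 yaw y-axis deg rel clamp 89.98 z [ 0.001 -0.001 -1.   ]
```

```bash
python3 -m pendant '[{"dx":0,"dy":0,"dz":-0.02,"rx":0,"ry":0,"rz":0,"hand":0.0},{"dx":0,"dy":0,"dz":-0.022,"rx":0,"ry":0,"rz":0,"hand":0.0},{"dx":0,"dy":0,"dz":-0.022,"rx":0,"ry":0,"rz":0,"hand":0.0},{"dx":0,"dy":0,"dz":-0.022,"rx":0,"ry":0,"rz":0,"hand":0.0},{"dx":0,"dy":0,"dz":0,"rx":0,"ry":0,"rz":0,"hand":0.0},{"dx":0,"dy":0,"dz":0,"rx":0,"ry":0,"rz":0,"hand":0.0},{"dx":0,"dy":0,"dz":0,"rx":0,"ry":0,"rz":0,"hand":0.0}]' >/dev/null
python3 -c "
from h import *
s,M=st()
snap('side','s3');crop('s3',150,210,215,265,8,'a');crop('s3',260,100,315,210,4,'b')
a=cv2.imread('pics/a.png');b=cv2.imread('pics/b.png');o=np.zeros((440,745,3),np.uint8);o[:440,:520]=a;o[:440,522:522+220]=b;cv2.imwrite('pics/m2.png',o)
F=np.array([.4728,-.0876]);print(w2pix('s3',[[.4252,-.0935,.038],[*s['position']]]))"
```

```text
t 9.25 pos [ 0.6577 -0.0197  0.1252] clamp mm [191.9  44.7 125.2] F clamp [-0.3 -0.1 -1.6] w 0.0144 gf 29.9 yaw y-axis deg rel clamp 89.97 z [-0.002  0.001 -1.   ]
[[167.50812753 231.90212566]
 [282.01036754 174.78938024]]
```

View pics/m2.png

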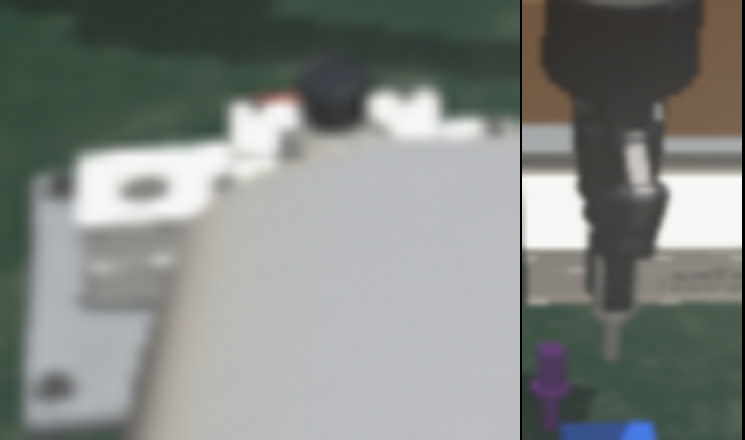

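The pin hangs upright in the fingers (foot at crop (612,360)). The shut upper lug's hole is at crop (144,188), side pixel (167.6,233.1). I'll check the side camera's bias against the known pin foot.

```bash
python3 -c "
from h import *
print(w2pix('s3',[.6577,-.0197,.0903]),'obs 282.4 189.5')
print(pix2w('s3',167.6,233.1,.038),'top-based .4252 -.0935')
print(pix2w('s3',282.4,189.5,.0903),pix2w('s3',282.4,185,.0903))
s,M=st();print(M.T@(np.array([.4250,-.0945,.125])-s['position']))"
```

```text
[[281.4142273  189.10257828]] obs 282.4 189.5
[ 0.42590568 -0.09740567  0.038     ] top-based .4252 -.0935
[ 0.65965583 -0.02127306  0.0903    ] [ 0.66090089 -0.00361697  0.0903    ]
t 9.3 pos [ 0.6575 -0.0197  0.1246] clamp mm [191.6  44.7 124.6] F clamp [-0.6 -0.1 -0.7] w 0.0149 gf 29.9 yaw y-axis deg rel clamp 89.97 z [-0.003  0.001 -1.   ]
[ 0.23987113 -0.04574904  0.00029353]
```

```bash
python3 -m pendant '[{"dx":0.0343,"dy":-0.0065,"dz":0,"rx":0,"ry":0,"rz":0,"hand":0.0},{"dx":0.0343,"dy":-0.0065,"dz":0,"rx":0,"ry":0,"rz":0,"hand":0.0},{"dx":0.0343,"dy":-0.0065,"dz":0,"rx":0,"ry":0,"rz":0,"hand":0.0},{"dx":0.0343,"dy":-0.0065,"dz":0,"rx":0,"ry":0,"rz":0,"hand":0.0},{"dx":0.0343,"dy":-0.0065,"dz":0,"rx":0,"ry":0,"rz":0,"hand":0.0},{"dx":0.0343,"dy":-0.0065,"dz":0,"rx":0,"ry":0,"rz":0,"hand":0.0},{"dx":0.0343,"dy":-0.0065,"dz":0,"rx":0,"ry":0,"rz":0,"hand":0.0},{"dx":0,"dy":0,"dz":0,"rx":0,"ry":0,"rz":0,"hand":0.0},{"dx":0,"dy":0,"dz":0,"rx":0,"ry":0,"rz":0,"hand":0.0},{"dx":0,"dy":0,"dz":0.02,"rx":0,"ry":0,"rz":0,"hand":0.0},{"dx":0,"dy":0,"dz":0.02,"rx":0,"ry":0,"rz":0,"hand":0.0},{"dx":0,"dy":0,"dz":0,"rx":0,"ry":0,"rz":0,"hand":0.0}]' >/dev/null
python3 -m pendant '[{"dx":0,"dy":0,"dz":0,"rx":0,"ry":0,"rz":0,"hand":0.0},{"dx":0,"dy":0,"dz":0,"rx":0,"ry":0,"rz":0,"hand":0.0},{"dx":0,"dy":0,"dz":0,"rx":0,"ry":0,"rz":0,"hand":0.0},{"dx":0,"dy":0,"dz":0,"rx":0,"ry":0,"rz":0,"hand":0.0}]' >/dev/null
python3 -c "
from h import *
s,M=st();print(M.T@(np.array([.4247,-.0942,.0845])-s['position']))
snap('side','s4');crop('s4',140,185,215,260,8,'m3')
print(w2pix('s4',[s['position']-[0,0,.0349],[.4247,-.0942,.038]]))"
```

```text
t 10.63 pos [ 0.427  -0.0948  0.087 ] clamp mm [-46.3  -1.5  87. ] F clamp [ 0.5  0.2 -0.2] w 0.0145 gf 29.9 yaw y-axis deg rel clamp 89.99 z [ 0.002 -0.001 -1.   ]
[0.00224201 0.00087298 0.00254253]
[[167.65050713 226.65509938]
 [167.21035862 232.12005207]]
```

View pics/m3.png

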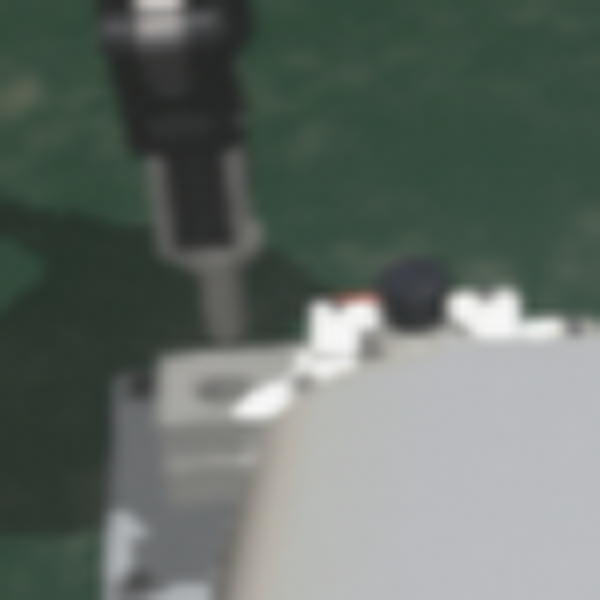

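Foot at px (167.8,227.3), hole at (167.7,233.1). Relative to each other, the tool needs about 1.8 mm towards the base. Correcting that, then lowering.

```bash
python3 -m pendant '[{"dx":0.0018,"dy":0,"dz":0.004,"rx":0,"ry":0,"rz":0,"hand":0.0},{"dx":0,"dy":0,"dz":0.004,"rx":0,"ry":0,"rz":0,"hand":0.0},{"dx":0,"dy":0,"dz":0.004,"rx":0,"ry":0,"rz":0,"hand":0.0},{"dx":0,"dy":0,"dz":0.003,"rx":0,"ry":0,"rz":0,"hand":0.0},{"dx":0,"dy":0,"dz":0.003,"rx":0,"ry":0,"rz":0,"hand":0.0},{"dx":0,"dy":0,"dz":0,"rx":0,"ry":0,"rz":0,"hand":0.0},{"dx":0,"dy":0,"dz":0,"rx":0,"ry":0,"rz":0,"hand":0.0},{"dx":0,"dy":0,"dz":0,"rx":0,"ry":0,"rz":0,"hand":0.0}]' >/dev/null
python3 -c "
from h import *
s,M=st();print('foot',s['position'][2]-.0349)"
python3 -m pendant '[{"dx":0,"dy":0,"dz":0.003,"rx":0,"ry":0,"rz":0,"hand":0.0},{"dx":0,"dy":0,"dz":0.003,"rx":0,"ry":0,"rz":0,"hand":0.0},{"dx":0,"dy":0,"dz":0,"rx":0,"ry":0,"rz":0,"hand":0.0},{"dx":0,"dy":0,"dz":0,"rx":0,"ry":0,"rz":0,"hand":0.0},{"dx":0,"dy":0,"dz":0,"rx":0,"ry":0,"rz":0,"hand":0.0}]' >/dev/null
python3 -c "
from h import *
s,M=st();print('foot',s['position'][2]-.0349)"
```

```text
t 11.35 pos [ 0.4243 -0.0949  0.0683] clamp mm [-49.   -1.2  68.3] F clamp [-0.   0.  -0.7] w 0.0149 gf 29.9 yaw y-axis deg rel clamp 89.97 z [ 0.  0. -1.]
foot 0.03335840690257623
t 11.77 pos [ 0.4242 -0.0948  0.0622] clamp mm [-49.1  -1.2  62.2] F clamp [ 0.2 -0.1 -0.5] w 0.015 gf 29.9 yaw y-axis deg rel clamp 89.97 z [-0.  0. -1.]
foot 0.02733159873461817
```

No force with the foot 10 mm inside the upper lug. Continuing.

```bash
python3 -m pendant '[{"dx":0,"dy":0,"dz":0.003,"rx":0,"ry":0,"rz":0,"hand":0.0},{"dx":0,"dy":0,"dz":0.003,"rx":0,"ry":0,"rz":0,"hand":0.0},{"dx":0,"dy":0,"dz":0.003,"rx":0,"ry":0,"rz":0,"hand":0.0},{"dx":0,"dy":0,"dz":0,"rx":0,"ry":0,"rz":0,"hand":0.0},{"dx":0,"dy":0,"dz":0,"rx":0,"ry":0,"rz":0,"hand":0.0},{"dx":0,"dy":0,"dz":0,"rx":0,"ry":0,"rz":0,"hand":0.0}]' >/dev/null
python3 -c "
from h import *
s,M=st();print('foot',s['position'][2]-.0349)"
python3 -m pendant '[{"dx":0,"dy":0,"dz":0.003,"rx":0,"ry":0,"rz":0,"hand":0.0},{"dx":0,"dy":0,"dz":0.003,"rx":0,"ry":0,"rz":0,"hand":0.0},{"dx":0,"dy":0,"dz":0.002,"rx":0,"ry":0,"rz":0,"hand":0.0},{"dx":0,"dy":0,"dz":0,"rx":0,"ry":0,"rz":0,"hand":0.0},{"dx":0,"dy":0,"dz":0,"rx":0,"ry":0,"rz":0,"hand":0.0},{"dx":0,"dy":0,"dz":0,"rx":0,"ry":0,"rz":0,"hand":0.0}]' >/dev/null
python3 -c "
from h import *
s,M=st();print('foot',s['position'][2]-.0349)"
```

```text
t 12.27 pos [ 0.4242 -0.0948  0.0532] clamp mm [-49.1  -1.2  53.2] F clamp [-0.7 -0.5 -0.8] w 0.0147 gf 29.9 yaw y-axis deg rel clamp 89.97 z [-0.  0. -1.]
foot 0.0183033175380605
t 12.77 pos [ 0.4242 -0.0948  0.0452] clamp mm [-49.1  -1.2  45.2] F clamp [-0.1  0.8 -0.5] w 0.0145 gf 30.1 yaw y-axis deg rel clamp 89.97 z [-0.  0. -1.]
foot 0.010316102592257015
```

```bash
python3 -m pendant '[{"dx":0,"dy":0,"dz":0.0015,"rx":0,"ry":0,"rz":0,"hand":0.0},{"dx":0,"dy":0,"dz":0,"rx":0,"ry":0,"rz":0,"hand":0.0},{"dx":0,"dy":0,"dz":0,"rx":0,"ry":0,"rz":0,"hand":0.0}]' >/dev/null
python3 -c "
from h import *
s,M=st()"
python3 -m pendant '[{"dx":0,"dy":0,"dz":0,"rx":0,"ry":0,"rz":0,"hand":0.04},{"dx":0,"dy":0,"dz":0,"rx":0,"ry":0,"rz":0,"hand":0.04},{"dx":0,"dy":0,"dz":0,"rx":0,"ry":0,"rz":0,"hand":0.04},{"dx":0,"dy":0,"dz":0,"rx":0,"ry":0,"rz":0,"hand":0.04},{"dx":0,"dy":0,"dz":0,"rx":0,"ry":0,"rz":0,"hand":0.04},{"dx":0,"dy":0,"dz":0,"rx":0,"ry":0,"rz":0,"hand":0.04},{"dx":0,"dy":0,"dz":-0.02,"rx":0,"ry":0,"rz":0,"hand":0.04},{"dx":0,"dy":0,"dz":-0.03,"rx":0,"ry":0,"rz":0,"hand":0.04},{"dx":0,"dy":0,"dz":-0.03,"rx":0,"ry":0,"rz":0,"hand":0.085},{"dx":0,"dy":0,"dz":0,"rx":0,"ry":0,"rz":0,"hand":0.085},{"dx":0,"dy":0,"dz":0,"rx":0,"ry":0,"rz":0,"hand":0.085},{"dx":0,"dy":0,"dz":0,"rx":0,"ry":0,"rz":0,"hand":0.085}]' >/dev/null
python3 -c "
from h import *
s,M=st()
snap('side','s5');crop('s5',140,185,215,260,8,'m4')
Rc=R.from_euler('z',C[2]).as_matrix();print(M.T@(Rc@[-.009,-.001,0]+[*C[:2],.013]-s['position']))"
```

```text
t 13.02 pos [ 0.4243 -0.0949  0.0447] clamp mm [-49.   -1.2  44.7] F clamp [-1.8  1.4  9.7] w 0.0145 gf 30.9 yaw y-axis deg rel clamp 89.98 z [ 0. -0. -1.]
t 14.02 pos [ 0.4236 -0.0946  0.1233] clamp mm [-49.7  -0.9 123.3] F clamp [ 0.1  0.2 -0.1] w 0.0846 gf 0.0 yaw y-axis deg rel clamp 89.97 z [-0.001  0.    -1.   ]
[-0.04073026 -0.00013617  0.11028702]
```

View pics/m4.png

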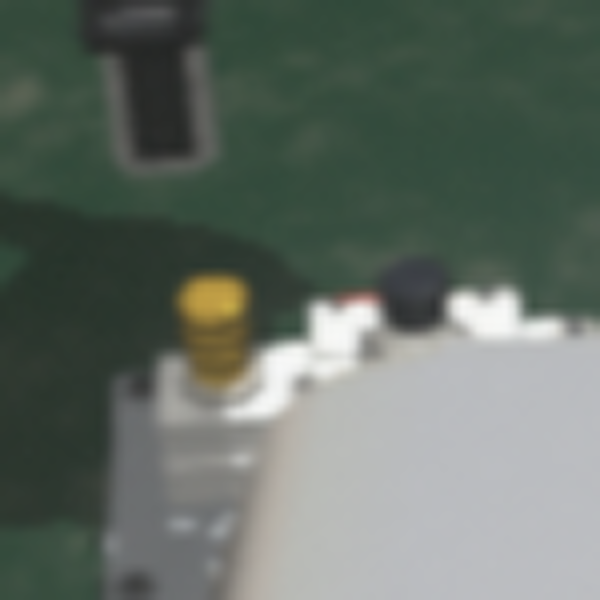

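The pin stands home, with its collar on the upper lug at crop (215,388), upright and released; the vial at (415,290) is upright. Next I move over the pads, first part way down.

```bash
python3 -m pendant '[{"dx":-0.02,"dy":0,"dz":0,"rx":0,"ry":0,"rz":0,"hand":0.0854},{"dx":-0.02,"dy":0,"dz":0,"rx":0,"ry":0,"rz":0,"hand":0.0854},{"dx":0,"dy":0,"dz":0,"rx":0,"ry":0,"rz":0,"hand":0.0854},{"dx":0,"dy":0,"dz":0,"rx":0,"ry":0,"rz":0,"hand":0.0854},{"dx":0,"dy":0,"dz":0.02,"rx":0,"ry":0,"rz":0,"hand":0.0854},{"dx":0,"dy":0,"dz":0.02,"rx":0,"ry":0,"rz":0,"hand":0.0854},{"dx":0,"dy":0,"dz":0.02,"rx":0,"ry":0,"rz":0,"hand":0.0854},{"dx":0,"dy":0,"dz":0,"rx":0,"ry":0,"rz":0,"hand":0.0854},{"dx":0,"dy":0,"dz":0,"rx":0,"ry":0,"rz":0,"hand":0.0854},{"dx":0,"dy":0,"dz":0,"rx":0,"ry":0,"rz":0,"hand":0.0854}]' 40 >/dev/null
python3 -c "
from h import *
s,M=st()
Rc=R.from_euler('z',C[2]).as_matrix();print(M.T@(Rc@[-.009,-.001,0]+[*C[:2],.013]-s['position']))"
```

```text
t 14.9 pos [ 0.4636 -0.09    0.0641] clamp mm [-9.4 -1.2 64.1] F clamp [-0.2 -0.1  0.7] w 0.0851 gf 0.0 yaw y-axis deg rel clamp 89.96 z [-0.  0. -1.]
[-0.0004341   0.00023362  0.051088  ]
```

```bash
python3 -m pendant '[{"dx":0,"dy":0,"dz":0.012,"rx":0,"ry":0,"rz":0,"hand":0.0854},{"dx":0,"dy":0,"dz":0.012,"rx":0,"ry":0,"rz":0,"hand":0.0854},{"dx":0,"dy":0,"dz":0.012,"rx":0,"ry":0,"rz":0,"hand":0.0854},{"dx":0,"dy":0,"dz":0.01,"rx":0,"ry":0,"rz":0,"hand":0.0854},{"dx":0,"dy":0,"dz":0.003,"rx":0,"ry":0,"rz":0,"hand":0.0854},{"dx":0,"dy":0,"dz":0,"rx":0,"ry":0,"rz":0,"hand":0.0854},{"dx":0,"dy":0,"dz":0,"rx":0,"ry":0,"rz":0,"hand":0.0854},{"dx":0,"dy":0,"dz":0,"rx":0,"ry":0,"rz":0,"hand":0.0854}]' 40 >/dev/null
python3 -c "
from h import *
s,M=st()"
python3 -m pendant '[{"dx":0,"dy":0,"dz":0,"rx":0,"ry":0,"rz":0,"hand":0.065},{"dx":0,"dy":0,"dz":0,"rx":0,"ry":0,"rz":0,"hand":0.058},{"dx":0,"dy":0,"dz":0,"rx":0,"ry":0,"rz":0,"hand":0.04},{"dx":0,"dy":0,"dz":0,"rx":0,"ry":0,"rz":0,"hand":0.04},{"dx":0,"dy":0,"dz":0,"rx":0,"ry":0,"rz":0,"hand":0.04},{"dx":0,"dy":0,"dz":0,"rx":0,"ry":0,"rz":0,"hand":0.04},{"dx":0,"dy":0,"dz":0,"rx":0,"ry":0,"rz":0,"hand":0.04},{"dx":0,"dy":0,"dz":0,"rx":0,"ry":0,"rz":0,"hand":0.04},{"dx":0,"dy":0,"dz":0,"rx":0,"ry":0,"rz":0,"hand":0.04}]' 40 >/dev/null
python3 -c "
from h import *
s,M=st()"
```

```text
t 15.57 pos [ 0.4647 -0.0902  0.0157] clamp mm [-8.4 -1.6 15.7] F clamp [-0.1 -0.6 -0.1] w 0.0855 gf 0.0 yaw y-axis deg rel clamp 89.97 z [ 0.002 -0.001 -1.   ]
t 16.32 pos [ 0.4642 -0.0903  0.0156] clamp mm [-8.9 -1.6 15.6] F clamp [-2.1  0.3  6.7] w 0.0464 gf 41.4 yaw y-axis deg rel clamp 90.0 z [ 0.001 -0.001 -1.   ]
```

```bash
python3 -m pendant '[{"dx":0,"dy":0,"dz":0,"rx":0,"ry":0,"rz":0,"hand":0.04},{"dx":0,"dy":0,"dz":0,"rx":0,"ry":0,"rz":0,"hand":0.04},{"dx":0,"dy":0,"dz":0,"rx":0,"ry":0,"rz":0,"hand":0.04},{"dx":0,"dy":0,"dz":0,"rx":0,"ry":0,"rz":0,"hand":0.04}]' 40 >/dev/null
python3 -c "
from h import *
s,M=st();snap('side','s6');crop('s6',140,170,230,260,6,'m5')"
```

```text
t 16.65 pos [ 0.4642 -0.0903  0.0156] clamp mm [-8.9 -1.6 15.6] F clamp [-0.9 -1.5  5.3] w 0.0467 gf 41.4 yaw y-axis deg rel clamp 90.01 z [ 0.001 -0.001 -1.   ]
```

View pics/m5.png

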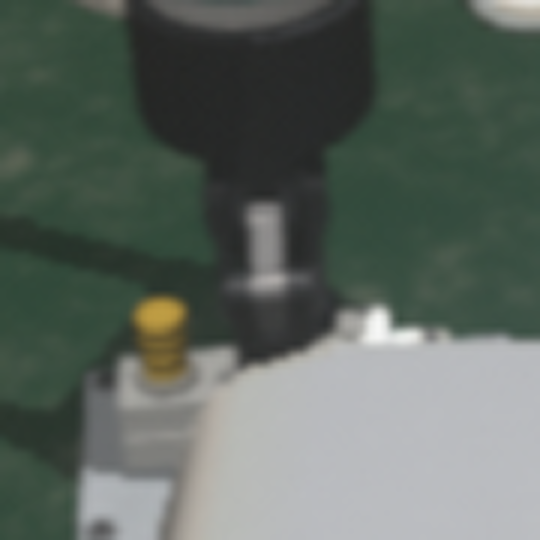

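The pin is still home and upright at crop (162,345), untouched, and the fingers squeeze the pads at about (275,330) with a steady 41 N. Handing in.

```bash
python3 -c "
from rig import manip
print(manip.sign_off())"
```

```text
the job is handed in; nothing more can be done
None
```

I handed the job in at about 17 s: the jaw is shut, the pin is home and let go, the red pads are squeezed with a steady 41 N, the vial stood upright when last in view (the fingers hide it now), and I kept the arm clear of the petri dish; the judge's result was not shown.

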